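# Clamp a tube rack on the shaker to the set spring tension

## Robot

A 7-joint arm with a two-finger parallel gripper is mounted at the origin on the work surface. World frame = base frame: x ahead of the robot, y to its left, z up, the work surface at z = 0. Lengths are in m, angles in rad, forces in N, time in s.
With the tool pointing down it reaches from about 0.4 to 0.85 m from the base axis. Payload 4.5 kg.
Tool frame: the origin (TCP) lies at the very end of the fingers, on their centre line; the grasp point (between the pads) lies 19 mm behind it; z points along the fingers, y is the line along which they close (so a half turn about z gives the same grasp; the last joint's range is limited). The gripper opens to 85 mm and grips with 20 to 120 N. Pads are 22 mm wide; open, the fingers measure 114 mm over their backs; the gripper's body (76 mm by 85 mm) begins 54 mm behind the grasp point. The pads swing forward as they close: fully open they stand 13 mm farther back than shut.
Start: joints at [1.229, 0.689, -0.195, 1.565, 0.157, 0.902, -0.215], TCP at [0.229, -0.581, 0.194] pointing down, gripper open.
Joint ranges: [-3.01, 3.01], [-0.46, 2.08], [-1.47, 1.51], [0.13, 2.56], [-1, 4.14], [0.04, 2.09], [-2.66, 2.66]. Speed limits (rad/s): [2.57, 2.57, 3.14, 3.14, 3.14, 3.14, 3.14].

## Interface

Orientations are given as a unit quaternion [x, y, z, w].
In Python, from workcell import bot gives the robot as it stands.
- The arm moves only by the shell command python3 -m creep 'ROWS' [FORCE]. ROWS is JSON, a list of rows, each a list of 7 numbers: the shift along the world's x, y, z in units of 0.15 m (1.0 is 0.15 m), then the turn, a rotation vector about the world's x, y, z in units of 90 degrees (1.0 is 90 degrees), then the closure, from -1 (fully open) to 1 (shut). A call has 1 to 20 rows; each row is the pose to reach, as a shift and turn from the pose commanded when the call began; what a row does not reach only later rows make up. A row lasts 1/8 s, in which the tool goes at most 62.5 mm and 10.7 degrees, less where a joint would pass 70% of its speed; a pose out of reach is approached as far as the arm can. A call with a number of a shift or a turn outside -1 to 1 is refused whole. A call with a gripper value outside its range is refused whole. The fingers move at their own pace and stop on an object; FORCE is the grip in N (left out, the last holds). Time passes only in rows, so rows that repeat a pose let the fingers close. It gives the time, the measured TCP pose, the force, the opening and the grip force at its end, in the units of the state.
- bot.read_state(): the state, without advancing time (a new reading comes with each control period).
- bot.snapshot(name): name is "side" or "top"; returns a dict with "img" (400x640x3 uint8, red, green, blue), "z_map" (400x640 float32, m along the optical axis (not along the pixel's ray), 0 where there is no reading), "K" (3x3 intrinsics, pixels), "k1" (the pictures are not rectified: a ray, as slopes to the right and down, at radius r is drawn at 1 + k1 r^2 times it, then the intrinsics apply), "position" and "orientation" of the camera in the world. Camera axes: x right, y down, z forward; pixel columns grow to the right and rows downward; lengths in m; the calibration is good to about 2 mm. A picture is of the moment at which its call begins.
- bot.sign_off(): hands the job in; it is judged then, once.
Trained networks look in the newest picture that a camera, given by its name, has taken for a name from the list of things; names that differ only in an ending like _2 or _b are one class to them, and where a whole thing is asked for, a point or a joint stands for the part that bears it (a point fixed in the world has none). Each returns a list of dicts, best first, with "score" (0 to 1); they miss things now and then, are a little off and sometimes report something else, mostly with a low value. They report only what shows in the picture. A call takes as long as a camera call.
- bot.cut_out(camera, thing): "pixels" (400x640 bool, what is visible of it) and "uv" ([column, row] in pixels, amid what is visible of it).
The state is a dict: "time_s": time; "joints": joint angles; "qvel": joint speeds; "joint_efforts": joint torques, N m; "eef_pos": TCP position; "orientation": TCP orientation; "ft_force": force on the tool from outside, world axes, zero at the start; "wrist_torque": the same for the moment, N m; "grip_width": finger opening in m; "finger_force": force on a finger pad.
Only numpy, scipy, OpenCV 4.12 (cv2) and the standard library are available. Lean on these libraries where they do the work, as an engineer would, in place of code of your own. Each camera call takes 0.05 s, during which the arm holds its last target. There are 200 camera calls.

## Task

Lift the tube rack that has the carrying handle, by its handle, and stand it on the shaker's rubber pad between the sprung fence and the jaw, lengthwise along the fence and wholly on the pad, and let go of it. Then turn the tension knob clockwise so that the jaw pushes the rack against the fence and presses the fence back until the dial's pointer stands at the steel set mark, and let go of the knob. Leave the set mark where it is, do not tip the rack, and do not disturb the other things on the bench.

Things in the scene. Friction and masses are not known exactly. Their poses are not given: they have to be found in the camera images.
- shaker: White bench shaker, fixed, 230 mm (its x) by 356 mm (its y). Origin at its underside, z up. Deck at z 45 mm with a black rubber pad 150 (x) by 118 (y), centred at (0, -92), top at z 47. Beside the deck the white housing (y 28 to 166, top at z 70) carries the knob at (-50, 95) and the dial at (60, 105). Only the knob (to z 122) is higher than z 90.
- bay (a point): Point on top of the rubber pad, at (0, -92, 47) mm of the shaker: a good place for the centre of the rack's underside, which leaves 9 mm to the fence and 8 to 13 mm to the jaw. Its axes are the shaker's (x along the fence).
- fence_face (a point): Middle of the face of the sprung fence, an aluminium plate 130 mm long along the shaker's x, 52 to 88 mm above the bench, with two springs behind it. Its face is at y = -133 mm of the shaker at rest; pushed, it yields up to 20 mm toward -y (0.8 N per mm). A rack that touches it has its centre 32 mm to the +y side of this point.
- jaw_face (a point): Middle of the face of the jaw that looks to the fence: a plain aluminium plate 100 mm long in x, 12 thick, 52 to 88 mm above the bench. It is driven by the knob: 86 mm from the resting fence when the knob reads 0, and 10 mm nearer per rad of knob.
- rack: The grey tube rack with a carrying handle, loose, about 0.3 kg: 110 mm (its x) by 64 mm (its y), body 65 mm high, eight glass tubes in two rows up to 90 mm, and above them along its x a straight handle bar 110 long, 14 wide, 14 high (z 118 to 132) on an upright at each end. Origin at the centre of its underside, z up. Either end may face either way.
- rack_handle (a point): Centre of the handle bar, 125 mm above the rack's underside; axes as the rack (bar along x, 14 mm across y). Grip it across y from above; fingertips may go 30 mm below this point before they meet the tubes.
- tension_knob (a joint): Tension knob's turn in rad, 0 (slack) to 3.8, growing clockwise seen from above; starts at 0 to 0.5. It drives the jaw toward the fence, 10 mm per rad. It is stiff (0.15 N m, plus up to 0.17 when pushing rack and spring) and stays where it is left. Turn it back if the pointer goes past the mark.
- knob_grip (a point): On the knob's vertical axis, 110 mm above the bench, at the height to grip. The knob is a black upright bar 46 mm long (this point's x), 14 mm wide (its y), 90 to 122 mm above the bench, on a disc of radius 24; grip it across its y. The point turns with the knob. Under the disc is a boss of radius 30, 70 to 82 mm above the bench.
- pointer (a joint): Dial pointer's angle in rad, growing clockwise from above: 0.1 per mm that the fence is pressed back. It stays at 0 while the jaw closes on the rack and slides it to the fence, and from then on moves 1 rad per rad of knob. At 0 it points along the shaker's +y, at 1.57 along its +x.
- set_mark (a joint): Angle of the steel set mark in rad, on the same scale as the pointer; it lies between 0.8 and 1.35. Not to be moved.
- dial (a point): Centre of the flat round dial (radius 53 mm), at (60, 105, 72) mm of the shaker; axes as the shaker. Pointer and set mark turn about it.
- pointer_tip (a point): Tip of the black needle, 41 mm from the dial's centre, 77 mm above the bench.
- mark_tip (a point): Point just under the inner end of the steel set mark (a small block at the dial's rim, 10 mm wide, top 83 mm above the bench), 41 mm from the dial's centre at the needle's height: where the needle's tip is when the pointer stands at the mark.
- wash_bottle: Bystander: white wash bottle with a bent spout, radius 32, 200 mm high. Origin under its centre.
- low_rack: Bystander: tube rack without a handle, 110 by 70 mm, 90 mm high with twelve tubes. Origin under its centre.
- beaker: Bystander: glass beaker, radius 33, 70 mm high. Origin under its centre.
- pen_cup: Bystander: white cup of pens, radius 36, 170 mm high. Origin under its centre.
- reagent: Bystander: amber bottle, radius 30, 130 mm high. Origin under its centre.
- jar: Bystander: white lidded jar, radius 28, 60 mm high. Origin under its centre.
- tip_box: Bystander: clear divided box, 90 by 120 mm, 50 mm high. Origin under its centre.

How it is judged:
By the outcome, as a careful person would: the job done as asked, in the order asked, and still so for the second after the job is handed in, with the robot touching nothing.
It also fails if it takes over 72 s, if anything falls off the work surface, if the arm or the gripper's body presses on something with over 40 N, if the wrist force passes 120 N, or if a joint passes its speed limit or range.

## Working session

There is one attempt and no reset: what is moved stays moved. The work goes in short steps, Python scripts to look and compute and a shell command to move; the robot and the scene stay as the last step left them, time stands still between calls to the robot, and variables do not carry over. Pictures are saved under pics/ and viewed, at most 10 in all, crops included, and the job is handed in when it is done.

```bash
ls; mkdir -p pics
cat > h.py <<'E'
import numpy as np,cv2
from scipy.spatial.transform import Rotation as R
from workcell import bot
def snap(c):
    return bot.snapshot(c)
def rays(s,uv):
    K=np.array(s["K"]);uv=np.asarray(uv,float).reshape(-1,2)
    d=np.c_[(uv[:,0]-K[0,2])/K[0,0],(uv[:,1]-K[1,2])/K[1,1]]
    p=d.copy()
    for _ in range(10): p=d/(1+s["k1"]*(p**2).sum(1))[:,None]
    return np.c_[p,np.ones(len(p))]
def world(s,uv,z=None):
    uv=np.asarray(uv,float).reshape(-1,2)
    r=rays(s,uv); q=R.from_quat(s["orientation"]).as_matrix(); o=np.array(s["position"])
    if z is None:
        i=uv.round().astype(int); d=s["z_map"][i[:,1],i[:,0]]
        return (r*d[:,None])@q.T+o
    w=r@q.T
    return o+w*((z-o[2])/w[:,2])[:,None]
def cloud(s,m):
    v,u=np.nonzero(m&(s["z_map"]>0)); return world(s,np.c_[u,v]),np.c_[u,v]
E
python3 - <<'E'
from h import *
for c in("top","side"):
    s=snap(c);cv2.imwrite(f"pics/{c}0.png",s["img"][:,:,::-1]);print(c,s["position"],s["orientation"],s["k1"],s["K"])
    for t in("shaker","rack","tension_knob","pointer","set_mark","fence_face","jaw_face","rack_handle","low_rack"):
        for r in bot.cut_out(c,t)[:2]:
            p,_=cloud(s,r["pixels"])
            print(t,round(r["score"],2),np.round(r["uv"]),len(p),np.median(p,0).round(3) if len(p) else "", p.max(0).round(3) if len(p) else "")
st=bot.read_state();print(st)
E
```

```text
pics
top [0.29103114 0.02234521 1.35923935] [ 0.70884743 -0.69969165  0.06568101 -0.06043936] 0.017081018247765624 [[516.25200884   0.         318.66926971]
 [  0.         516.25200884 203.22048551]
 [  0.           0.           1.        ]]
shaker 0.88 [276. 184.] 11881 [0.578 0.125 0.05 ] [0.745 0.335 0.127]
shaker 0.66 [450. 219.] 1425 [ 0.495 -0.322  0.065] [ 0.567 -0.27   0.138]
rack 0.96 [454. 218.] 1393 [ 0.494 -0.322  0.065] [ 0.564 -0.27   0.138]
rack 0.46 [454. 148.] 1414 [ 0.674 -0.339  0.051] [ 0.759 -0.303  0.094]
tension_knob 0.16 [385. 262.] 546 [ 0.372 -0.161  0.012] [ 0.406 -0.122  0.077]
pointer 0.62 [223. 167.] 19 [0.605 0.25  0.081] [0.611 0.257 0.085]
pointer 0.42 [154. 188.] 1042 [0.567 0.433 0.062] [0.63  0.516 0.171]
fence_face 0.6 [328. 165.] 341 [ 0.62  -0.006  0.083] [0.682 0.023 0.094]
fence_face 0.58 [453. 214.] 1390 [ 0.495 -0.322  0.066] [ 0.572 -0.27   0.138]
jaw_face 0.84 [291. 181.] 215 [0.58  0.088 0.086] [0.633 0.13  0.094]
rack_handle 0.64 [453. 215.] 1421 [ 0.494 -0.323  0.065] [ 0.574 -0.27   0.138]
rack_handle 0.22 [277. 184.] 11847 [0.578 0.12
[... 1372 characters left out ...]
': array([ 1.22878121,  0.68912231, -0.1945819 ,  1.56528858,  0.15728509,
        0.90248446, -0.21513584]), 'qvel': array([-0.00035339, -0.00108373,  0.00040885, -0.00166966, -0.00045704,
       -0.00110219,  0.00121692]), 'joint_efforts': array([-1.95000965e-06, -5.39551485e+01, -1.26699820e+00, -1.58880401e+01,
        1.00432365e-02,  1.36366372e-03, -2.57286992e-07]), 'eef_pos': array([ 0.22942696, -0.58140453,  0.19350537]), 'orientation': array([9.82400818e-01, 1.86784985e-01, 1.54959889e-05, 3.61927749e-05]), 'ft_force': array([0.2631274 , 0.16820188, 0.72369788]), 'wrist_torque': array([-0.0007268 , -0.00480124,  0.03070225]), 'finger_force': 0.0, 'grip_width': 0.08549068904723577}
```

View pics/top0.png

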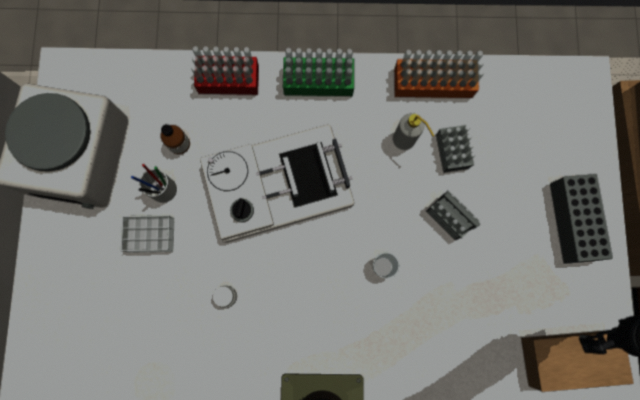

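View pics/side0.png

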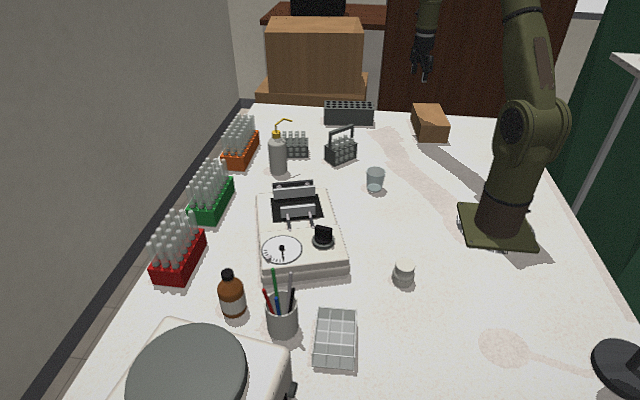

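```bash
cat >> h.py <<'E'
def rect(xy):
    (c,wh,a)=cv2.minAreaRect(np.asarray(xy,np.float32)); b=cv2.boxPoints((c,wh,a)); e=b[1]-b[0],b[2]-b[1]
    e=max(e,key=np.linalg.norm); return np.array(c),sorted(wh),np.arctan2(e[1],e[0])
def trim(p,k=2):  # drop points with few neighbours
    from scipy.spatial import cKDTree
    n=[len(x) for x in cKDTree(p).query_ball_point(p,.006)]; return p[np.array(n)>k]
def sh(c,yaw,p): return c+R.from_euler('z',yaw).as_matrix()[:2,:2]@np.array(p)
E
python3 - <<'E'
from h import *
s=snap("top")
m=bot.cut_out("top","shaker")[0]["pixels"]
cs,_=cv2.findContours(m.astype(np.uint8),cv2.RETR_EXTERNAL,cv2.CHAIN_APPROX_NONE)
p,uv=cloud(s,m)
for lo,hi in((.062,.078),(.035,.055)):
    q=p[(p[:,2]>lo)&(p[:,2]<hi)]; c,wh,a=rect(trim(q[:,:2],3)); print("shaker z",lo,q[:,2].mean(),c,wh,np.degrees(a))
q=p[(p[:,2]>.035)&(p[:,2]<.078)];c,wh,a=rect(trim(q[:,:2],3));print("all",c,wh,np.degrees(a))
for t in("tension_knob","knob_grip","dial","pointer","pointer_tip","set_mark","mark_tip","jaw_face","fence_face"):
    for r in bot.cut_out("top",t)[:1]: print(t,r["score"],r["uv"],r["pixels"].sum())
k=p[p[:,2]>.1];print("knob",len(k),k.mean(0),rect(k[:,:2]))
r=bot.cut_out("top","rack")[0]["pixels"];p,uv=cloud(s,cv2.dilate(r.astype(np.uint8),np.ones((5,5)))>0)
k=p[p[:,2]>.108];c,wh,a=rect(k[:,:2]);print("handle",len(k),k[:,2].mean(),c,wh,np.degrees(a),k.mean(0))
sd=snap("side");m=bot.cut_out("side","rack")[0]["pixels"];p,_=cloud(sd,m);k=p[p[:,2]>.112];c,wh,a=rect(k[:,:2]);print("handle side",len(k),k[:,2].mean(),c,wh,np.degrees(a))
m=bot.cut_out("side","tension_knob")[0]["pixels"];p,_=cloud(sd,m);k=p[p[:,2]>.112];c,wh,a=rect(k[:,:2]);print("knob side",len(k),k[:,2].mean(),c,wh,np.degrees(a))
a=cv2.resize(s["img"][120:250,190:360],None,fx=4,fy=4,interpolation=cv2.INTER_CUBIC);cv2.imwrite("pics/z1.png",a[:,:,::-1])
E
```

```text
shaker z 0.062 0.07019874830469623 [0.58697295 0.11907645] [0.2214241772890091, 0.362352579832077] -72.90634
shaker z 0.035 0.044823868396961376 [0.58552605 0.12235673] [0.23046128451824188, 0.353188693523407] -73.265366
all [0.58649677 0.11912818] [0.23046128451824188, 0.3621922731399536] -73.26537
tension_knob 0.62 [241.4, 208.5] 328
knob_grip 0.67 [243.7, 209.7] 293
dial 0.77 [275.1, 183.7] 12170
pointer 0.55 [225.9, 171.1] 42
pointer_tip 0.4 [228.2, 168.6] 43
jaw_face 0.85 [288.7, 174.1] 318
fence_face 0.83 [327.5, 170.1] 410
knob 133 [0.50134746 0.20678733 0.11833202] (array([0.50228029, 0.20783626]), [0.014998226426541805, 0.04525309428572655], np.float32(-0.17543586))
handle 317 0.12919852361785908 [ 0.50312775 -0.33041301] [0.015836376696825027, 0.10866132378578186] 44.77346 [ 0.50124978 -0.33008798  0.12919852]
handle side 113 0.12589666206205677 [ 0.50466627 -0.32798788] [0.018276162445545197, 0.1124715656042099] 45.63404
knob side 93 0.1183822229301596 [0.5037955  0.21193692] [0.013479393906891346, 0.04401246830821037] -13.819482
```

View pics/z1.png

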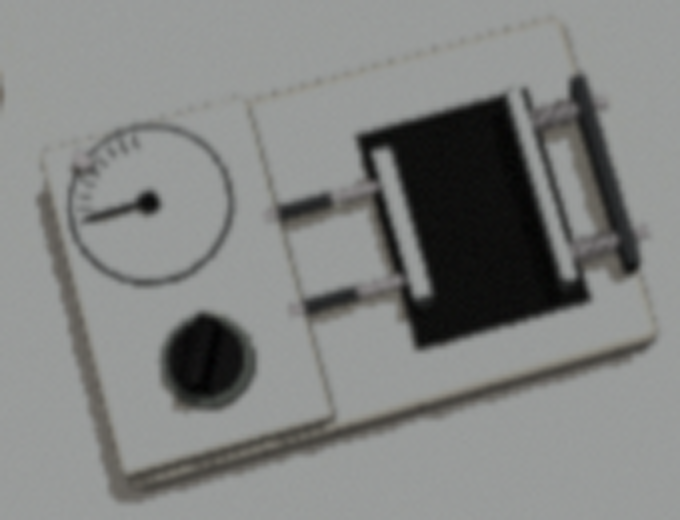

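Run:
```python
from h import *
s=snap("top")
f=lambda z:np.array(z)/4+[190-.375,120-.375]
obs=[((150,203),.075,(60,105)),((360,133),.047,(75,-33)),((413,350),.047,(-75,-33)),((588,300),.047,(-75,-151)),
((44,150),.07,(115,166)),((247,96),.07,(115,28)),((334,418),.07,(-115,28)),((127,474),.07,(-115,166))]
W=np.array([world(s,f(u),z)[0,:2] for u,z,_ in obs]);S=np.array([o[2] for o in obs])/1000
Wc,Sc=W-W.mean(0),S-S.mean(0)
yaw=np.arctan2((Sc[:,0]*Wc[:,1]-Sc[:,1]*Wc[:,0]).sum(),(Sc*Wc).sum())
M=R.from_euler('z',yaw).as_matrix()[:2,:2];t=W.mean(0)-M@S.mean(0)
print(np.degrees(yaw),t,((W-(S@M.T+t))*1000).round(1))
print("bay",M@[0,-.092]+t,"knob",M@[-.05,.095]+t)
print("mark guess",[ (np.degrees(np.arctan2(*((world(s,f(u),.08)[0,:2]-(M@[.06,.105]+t))@M)))) for u in((82,165),(84,218))])
```

```text
16.263545524457296 [0.58054353 0.13106803] [[-3.9  0.2]
 [-0.8 -2.2]
 [-0.9  2. ]
 [ 0.4  2.7]
 [-4.4 -3.4]
 [-5.   0.1]
 [ 6.5  2.4]
 [ 8.1 -1.8]]
bay [0.60630868 0.04274953] knob [0.50593903 0.20826368]
mark guess [np.float64(39.98350524734463), np.float64(-4.601339309515867)]
```

```bash
python3 -m creep '[[0.2,0.2,0.1,0,0,0.07,-1],[0.4,0.4,0.2,0,0,0.14,-1],[0.6,0.6,0.2,0,0,0.2,-1],[0.8,0.8,0.2,0,0,0.263,-1],[1,0.85,0.2,0,0,0.263,-1],[1,0.85,0.2,0,0,0.263,-1]]'; python3 -m creep '[[0.3,0.3,0,0,0,0,-1],[0.6,0.6,0,0,0,0,-1],[0.8,0.8,0,0,0,0,-1],[0.83,0.83,0,0,0,0,-1],[0.83,0.83,0,0,0,0,-1],[0.83,0.83,0,0,0,0,-1]]'
python3 - <<'E'
from h import *
st=bot.read_state();print(st["eef_pos"],R.from_quat(st["orientation"]).as_matrix().round(3).tolist())
s=snap("top");sd=snap("side")
for n,x in(("top",s),("side",sd)):
    for r in bot.cut_out(n,"rack")[:1]:
        p,_=cloud(x,r["pixels"]);k=p[(p[:,2]>.112)&(p[:,2]<.14)];
        if len(k)>10: print(n,r["score"],len(k),rect(k[:,:2]))
a=np.vstack([cv2.resize(s["img"][130:280,380:520],(560,600))]);b=cv2.resize(sd["img"][80:200,270:400],(650,600))
cv2.imwrite("pics/g1.png",cv2.resize(np.hstack([a,b]),(800,396))[:,:,::-1])
E
```

```text
time_s: 2.55
eef_pos: [0.3829, -0.452, 0.2238]
orientation: [0.922, 0.387, 0.001, 0.0]
ft_force: [-0.0, -0.5, 0.8]
grip_width: 0.0858
finger_force: 0.0
time_s: 3.3
eef_pos: [0.502, -0.3318, 0.2234]
orientation: [0.924, 0.383, -0.001, 0.0]
ft_force: [0.4, -0.3, 0.5]
grip_width: 0.0852
finger_force: 0.0
[ 0.50196508 -0.33180283  0.22338172] [[0.707, 0.707, -0.001], [0.707, -0.707, -0.001], [-0.002, -0.0, -1.0]]
top 0.66 206 (array([ 0.50281578, -0.33006823]), [0.015644758939743042, 0.10861925780773163], np.float32(0.79195184))
side 0.76 112 (array([ 0.50627923, -0.32764468]), [0.01801387593150139, 0.10699477046728134], np.float32(0.75239676))
```

View pics/g1.png

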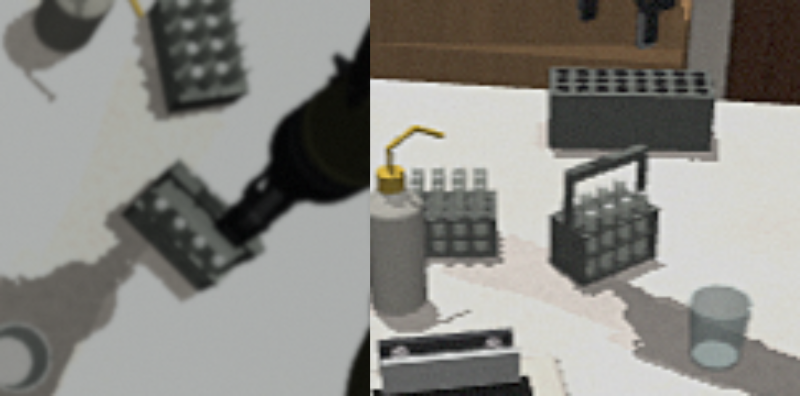

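```bash
cat >> h.py <<'E'
def proj(s,P):
    q=R.from_quat(s["orientation"]).as_matrix();c=(np.atleast_2d(P)-s["position"])@q;x=c[:,:2]/c[:,2:]
    x=x*(1+s["k1"]*(x**2).sum(1))[:,None];K=np.array(s["K"]);return np.c_[x[:,0]*K[0,0]+K[0,2],x[:,1]*K[1,1]+K[1,2]],c[:,2]
E
python3 - <<'E'
from h import *
st=bot.read_state();T=st["eef_pos"];Rm=R.from_quat(st["orientation"]).as_matrix();print(T)
pts=np.array([T,T+Rm@[0,.05,-.02],T+Rm@[0,-.05,-.02],T+Rm@[0,0,-.15]])
o=[]
for n,(x0,y0,w,h) in(("top",(390,130,150,150)),("side",(270,40,150,150))):
    s=snap(n);uv,d=proj(s,pts);print(n,uv.round(1).tolist(),d[0],s["z_map"][uv[0,1].round().astype(int)-2,uv[0,0].round().astype(int)])
    im=s["img"].copy()
    im=cv2.resize(im[y0:y0+h,x0:x0+w],(400,400))
    for u,c in zip(uv,((255,0,0),(0,255,0),(0,255,0),(0,0,255))): cv2.circle(im,tuple(int(v) for v in ((u-[x0,y0])*400/150)),4,c,1)
    o.append(im)
cv2.imwrite("pics/g2.png",np.hstack(o)[:,:,::-1])
E
```

```text
[ 0.50302554 -0.33057643  0.22352521]
top [[473.1, 202.3], [491.2, 185.1], [460.4, 216.3], [496.4, 188.5]] 1.1574860032014487 1.0388325
side [[342.5, 103.4], [333.6, 93.5], [352.3, 102.7], [344.3, 60.3]] 1.3586660307693172 1.734196
```

View pics/g2.png

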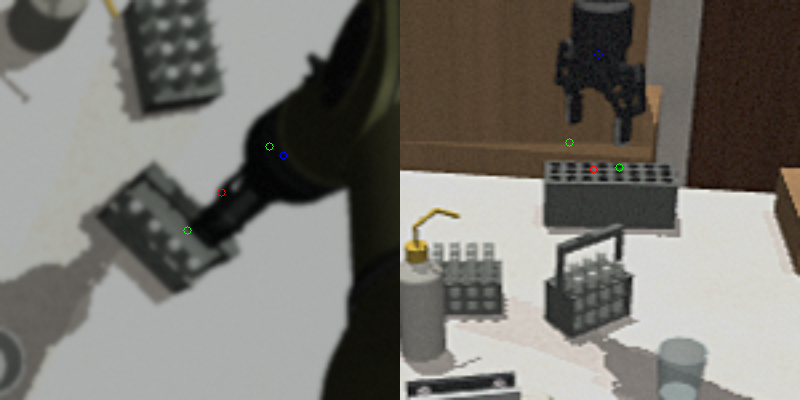

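Run:
```python
from h import *
st=bot.read_state();T=st["eef_pos"];Rm=R.from_quat(st["orientation"]).as_matrix()
for n,(x0,y0,w,h) in(("top",(440,150,80,90)),("side",(320,40,50,60))):
    s=snap(n);m=np.zeros((400,640),bool);m[y0:y0+h,x0:x0+w]=1
    p,_=cloud(s,m);l=(p-T)@Rm
    k=(np.abs(l)<[.08,.08,.2]).all(1)&(p[:,2]>.16)
    l=l[k]
    for lo in np.arange(-.15,.03,.01):
        b=l[(l[:,2]>lo)&(l[:,2]<=lo+.01)]
        if len(b)>2: print(n,round(lo,2),len(b),np.percentile(b[:,:2],[5,50,95],axis=0).round(3).tolist())
```

```text
top -0.15 61 [[-0.012, -0.071], [0.001, -0.058], [0.01, -0.039]]
top -0.14 64 [[-0.017, -0.073], [0.002, -0.07], [0.016, -0.024]]
top -0.13 60 [[-0.017, -0.074], [0.002, -0.039], [0.014, -0.031]]
top -0.12 71 [[-0.016, -0.075], [0.006, -0.042], [0.014, -0.034]]
top -0.11 54 [[-0.011, -0.076], [0.001, -0.073], [0.011, -0.048]]
top -0.1 5 [[0.009, -0.071], [0.01, -0.055], [0.011, -0.054]]
side -0.15 115 [[-0.006, -0.069], [0.009, -0.016], [0.019, 0.058]]
side -0.14 96 [[-0.008, -0.071], [0.01, -0.022], [0.019, 0.063]]
side -0.13 98 [[-0.01, -0.073], [0.01, -0.022], [0.017, 0.065]]
side -0.12 99 [[-0.011, -0.072], [0.01, -0.027], [0.017, 0.067]]
side -0.11 76 [[-0.01, -0.076], [0.008, -0.043], [0.014, 0.068]]
side -0.1 41 [[-0.007, -0.072], [0.008, 0.041], [0.014, 0.066]]
side -0.09 38 [[-0.007, -0.058], [0.004, -0.045], [0.011, 0.049]]
side -0.08 36 [[-0.008, -0.058], [0.004, 0.038], [0.011, 0.049]]
side -0.07 33 [[-0.009, -0.057], [0.005, -0.045], [0.012, 0.045]]
side -0.06 31 [[-0.009, -0.054], [0.003, 0.04], [0.012, 0.046]]
```

```bash
python3 -m creep '[[0.01,0.01,-0.2,0,0,0,-1],[0.01,0.01,-0.4,0,0,0,-1],[0.01,0.01,-0.5,0,0,0,-1],[0.01,0.01,-0.5,0,0,0,-1],[0.01,0.01,-0.5,0,0,0,-1]]'
python3 - <<'E'
from h import *
st=bot.read_state();T=st["eef_pos"];Rm=R.from_quat(st["orientation"]).as_matrix();print(T)
o=[]
for n,(x0,y0,w,h) in(("top",(420,150,100,100)),("side",(295,75,100,100))):
    s=snap(n);m=np.zeros((400,640),bool);m[y0:y0+h,x0:x0+w]=1
    p,_=cloud(s,m);l=(p-T)@Rm
    l=l[(np.abs(l)<[.03,.08,.2]).all(1)&(p[:,2]>.138)]
    for lo in np.arange(-.15,.03,.01):
        b=l[(l[:,2]>lo)&(l[:,2]<=lo+.01)]
        if len(b)>2: print(n,round(lo,2),len(b),np.percentile(b[:,:2],[5,50,95],axis=0).round(3).tolist())
    im=cv2.resize(s["img"][y0:y0+h,x0:x0+w],(400,400))
    u=proj(s,T)[0][0];cv2.circle(im,tuple(int(v) for v in ((u-[x0,y0])*4)),4,(255,0,0),1);o.append(im)
cv2.imwrite("pics/g3.png",np.hstack(o)[:,:,::-1])
E
```

```text
time_s: 4.32
eef_pos: [0.5063, -0.3283, 0.1496]
orientation: [0.923, 0.384, 0.001, 0.001]
ft_force: [0.3, -0.4, -0.4]
grip_width: 0.0851
finger_force: 0.0
[ 0.50628075 -0.32829849  0.14957133]
top -0.15 49 [[-0.012, -0.071], [-0.001, -0.057], [0.01, -0.041]]
top -0.14 43 [[-0.017, -0.073], [0.004, -0.032], [0.016, -0.024]]
top -0.13 56 [[-0.018, -0.074], [0.001, -0.045], [0.014, -0.032]]
top -0.12 63 [[-0.016, -0.075], [0.002, -0.042], [0.014, -0.034]]
top -0.11 45 [[-0.012, -0.076], [0.002, -0.072], [0.01, -0.048]]
top -0.1 3 [[-0.001, -0.073], [0.01, -0.058], [0.011, -0.054]]
side -0.15 106 [[-0.005, -0.07], [0.01, -0.017], [0.019, 0.058]]
side -0.14 80 [[-0.005, -0.07], [0.011, -0.021], [0.02, 0.065]]
side -0.13 84 [[-0.009, -0.073], [0.01, -0.022], [0.017, 0.064]]
side -0.12 88 [[-0.011, -0.073], [0.01, -0.028], [0.018, 0.065]]
side -0.11 70 [[-0.01, -0.073], [0.008, -0.04], [0.014, 0.068]]
side -0.1 41 [[-0.008, -0.072], [0.01, 0.04], [0.014, 0.064]]
side -0.09 34 [[-0.008, -0.058], [0.005, 0.041], [0.011, 0.049]]
side -0.08 35 [[-0.007, -0.058], [0.006, 0.04], [0.011, 0.048]]
side -0.07 33 [[-0.011, -0.057], [0.004, -0.044], [0.012, 0.054]]
side -0.06 28 [[-0.01, -0.053], [0.004, 0.041], [0.01, 0.047]]
```

View pics/g3.png

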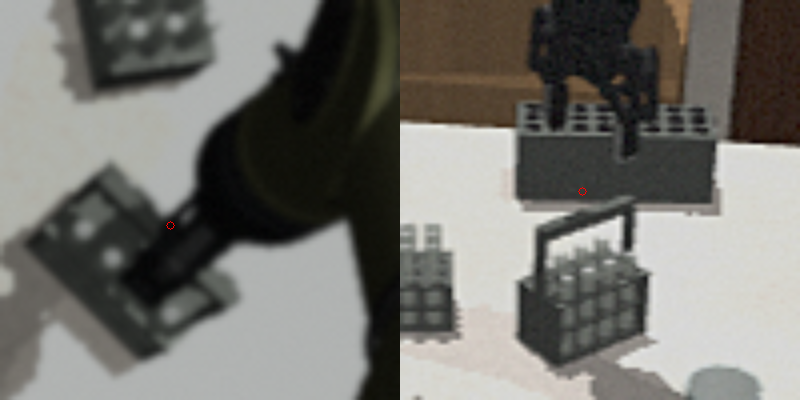

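```bash
python3 -m creep '[[0,0,0,0,0,0,1],[0,0,0,0,0,0,1],[0,0,0,0,0,0,1],[0,0,0,0,0,0,1],[0,0,0,0,0,0,1],[0,0,0,0,0,0,1],[0,0,0,0,0,0,1],[0,0,0,0,0,0,1]]' 40
python3 - <<'E'
from h import *
st=bot.read_state();T=st["eef_pos"];Rm=R.from_quat(st["orientation"]).as_matrix();print(T)
o=[]
for n,(x0,y0,w,h) in(("top",(420,150,100,100)),("side",(295,75,100,100))):
    s=snap(n);m=np.zeros((400,640),bool);m[y0:y0+h,x0:x0+w]=1
    p,_=cloud(s,m);l=(p-T)@Rm
    l=l[(np.abs(l)<[.03,.08,.2]).all(1)&(p[:,2]>.138)]
    for lo in np.arange(-.10,.03,.005):
        b=l[(l[:,2]>lo)&(l[:,2]<=lo+.005)]
        if len(b)>2: print(n,round(lo,3),len(b),np.percentile(b[:,:2],[5,50,95],axis=0).round(3).tolist())
E
```

```text
time_s: 5.42
eef_pos: [0.5054, -0.3279, 0.1485]
orientation: [0.923, 0.384, 0.0, 0.0]
ft_force: [0.5, 0.5, 0.4]
grip_width: -0.0
finger_force: 0.0
[ 0.50542351 -0.32790999  0.14849716]
top -0.1 8 [[0.004, -0.04], [0.007, -0.028], [0.01, -0.021]]
top -0.09 4 [[0.006, -0.029], [0.007, -0.02], [0.01, -0.016]]
top -0.055 3 [[0.009, -0.009], [0.009, -0.006], [0.009, -0.003]]
side -0.1 21 [[-0.003, -0.042], [0.011, -0.014], [0.014, 0.033]]
side -0.095 25 [[-0.007, -0.04], [0.011, -0.008], [0.014, 0.026]]
side -0.09 26 [[-0.009, -0.032], [0.011, -0.001], [0.014, 0.029]]
side -0.085 14 [[-0.007, -0.026], [0.01, -0.005], [0.014, 0.014]]
side -0.08 7 [[0.006, -0.015], [0.01, -0.012], [0.013, 0.005]]
side -0.075 8 [[-0.001, -0.015], [0.007, -0.006], [0.011, 0.011]]
side -0.07 10 [[-0.001, -0.013], [0.008, -0.006], [0.011, 0.007]]
side -0.065 10 [[-0.004, -0.014], [0.007, -0.006], [0.012, 0.007]]
side -0.06 13 [[-0.002, -0.017], [0.005, -0.009], [0.011, 0.013]]
side -0.055 13 [[-0.005, -0.016], [0.008, -0.004], [0.013, 0.008]]
side -0.05 9 [[-0.004, -0.015], [0.007, -0.008], [0.011, -0.001]]
side -0.045 7 [[0.001, -0.011], [0.008, -0.005], [0.011, 0.008]]
side -0.04 5 [[-0.008, -0.007], [0.002, -0.005], [0.008, 0.001]]
```

```bash
python3 -m creep '[[0.01,-0.02,0,0,0,0,-1],[0.01,-0.02,0,0,0,0,-1],[0.01,-0.02,0,0,0,0,-1],[0.01,-0.02,0,0,0,0,-1],[0.01,-0.02,0,0,0,0,-1],[0.01,-0.02,-0.1,0,0,0,-1],[0.01,-0.02,-0.2,0,0,0,-1],[0.01,-0.02,-0.25,0,0,0,-1],[0.01,-0.02,-0.25,0,0,0,-1]]'
python3 -m creep '[[0,0,-0.1,0,0,0,-1],[0,0,-0.2,0,0,0,-1],[0,0,-0.27,0,0,0,-1],[0,0,-0.27,0,0,0,-1]]'
python3 - <<'E'
from h import *
st=bot.read_state();print(st["eef_pos"],st["ft_force"])
s=snap("side");cv2.imwrite("pics/g4.png",cv2.resize(s["img"][95:195,285:405],(720,600),interpolation=cv2.INTER_CUBIC)[:,:,::-1])
E
```

```text
time_s: 6.65
eef_pos: [0.5063, -0.3305, 0.1099]
orientation: [0.923, 0.384, -0.001, -0.001]
ft_force: [0.2, -0.5, 0.8]
grip_width: 0.0853
finger_force: 0.0
time_s: 7.15
eef_pos: [0.5061, -0.3304, 0.0693]
orientation: [0.923, 0.384, -0.001, -0.001]
ft_force: [-0.5, -0.5, 0.1]
grip_width: 0.0854
finger_force: 0.0
[ 0.50609418 -0.33044122  0.06928131] [-0.48277864 -0.52198319  0.11940359]
```

View pics/g4.png

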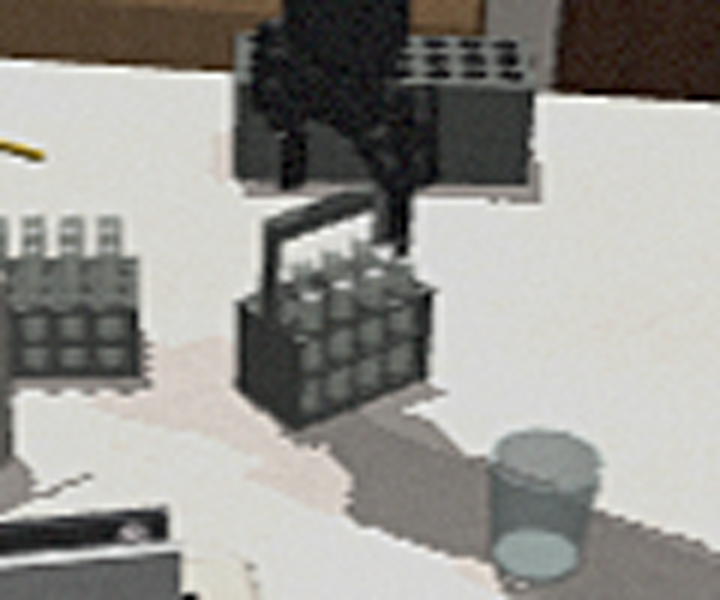

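```bash
python3 -m creep '[[0,0,0,0,0,0,1],[0,0,0,0,0,0,1],[0,0,0,0,0,0,1],[0,0,0,0,0,0,1],[0,0,0,0,0,0,1],[0,0,0,0,0,0,1],[0,0,0,0,0,0,1],[0,0,0.05,0,0,0,1],[0,0,0.1,0,0,0,1],[0,0,0.2,0,0,0,1],[0,0,0.2,0,0,0,1]]' 70
```

```text
time_s: 8.57
eef_pos: [0.5082, -0.3316, 0.1022]
orientation: [0.923, 0.384, 0.001, 0.001]
ft_force: [1.0, -0.7, -4.0]
grip_width: 0.0127
finger_force: 68.4
```

```bash
python3 -m creep '[[0,0,0.15,0,0,0,1],[0,0,0.3,0,0,0,1],[0,0,0.45,0,0,0,1],[0,0.1,0.6,0,0,0,1],[0.04,0.25,0.65,0,0,-0.03,1],[0.08,0.4,0.65,0,0,-0.07,1],[0.12,0.55,0.65,0,0,-0.12,1],[0.16,0.7,0.65,0,0,-0.17,1],[0.2,0.8,0.65,0,0,-0.2,1],[0.2,0.83,0.65,0,0,-0.2,1]]'
python3 -m creep '[[0.05,0.15,0,0,0,-0.04,1],[0.1,0.3,0,0,0,-0.08,1],[0.15,0.45,0,0,0,-0.118,1],[0.2,0.6,0,0,0,-0.118,1],[0.25,0.75,0,0,0,-0.118,1],[0.25,0.83,0,0,0,-0.118,1],[0.25,0.83,0,0,0,-0.118,1]]'
python3 -m creep '[[0.05,0.15,0,0,0,0,1],[0.1,0.3,0,0,0,0,1],[0.15,0.45,0,0,0,0,1],[0.2,0.6,0,0,0,0,1],[0.22,0.75,0,0,0,0,1],[0.22,0.83,0,0,0,0,1],[0.22,0.83,0,0,0,0,1],[0.22,0.83,0,0,0,0,1]]'
cat > rk.py <<'E'
from h import *
st=bot.read_state();T=st["eef_pos"];print(T,R.from_quat(st["orientation"]).as_rotvec())
for n in("top","side"):
    s=snap(n)
    for t in("rack","rack_handle"):
      for r in bot.cut_out(n,t)[:2]:
        p,_=cloud(s,r["pixels"]);c=np.median(p,0)
        if np.linalg.norm(c[:2]-T[:2])<.08:
            print(n,t,round(r["score"],2),len(p),c.round(3),np.percentile(p[:,2],[1,5,50,95,99]).round(3))
            m=cv2.dilate(r["pixels"].astype(np.uint8),np.ones((3,3)))>0;np.save(f"{n}_{t}.npy",p)
E
python3 rk.py
python3 - <<'E'
from h import *
a=cv2.resize(snap("top")["img"][110:235,240:400],(500,390));b=cv2.resize(snap("side")["img"][130:290,230:350],(300,390))
cv2.imwrite("pics/p1.png",np.hstack([a,b])[:,:,::-1])
E
```

```text
time_s: 9.82
eef_pos: [0.5374, -0.2047, 0.198]
orientation: [0.972, 0.237, 0.0, -0.0]
ft_force: [-0.5, -0.3, -3.7]
grip_width: 0.0127
finger_force: 68.7
time_s: 10.7
eef_pos: [0.5738, -0.0816, 0.1979]
orientation: [0.989, 0.145, -0.0, -0.0]
ft_force: [0.1, -0.1, -3.2]
grip_width: 0.0128
finger_force: 68.7
time_s: 11.7
eef_pos: [0.6072, 0.0404, 0.198]
orientation: [0.99, 0.143, -0.0, 0.001]
ft_force: [1.3, -0.3, -2.8]
grip_width: 0.0123
finger_force: 68.7
[0.60721575 0.04036503 0.19798993] [ 3.10749550e+00  4.49646908e-01 -8.44456277e-04]
side rack 0.87 1591 [0.602 0.058 0.19 ] [-0.001  0.13   0.19   0.255  0.258]
side rack_handle 0.91 1562 [0.602 0.058 0.189] [-0.     0.131  0.189  0.255  0.258]
```

View pics/p1.png

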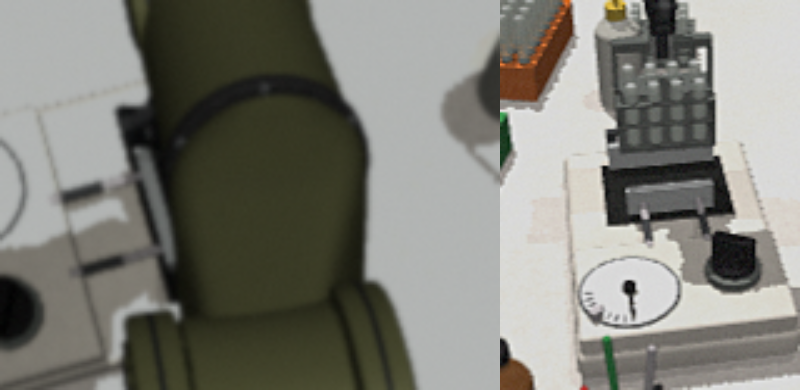

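```bash
cat > rel.py <<'E'
from h import *
M=R.from_euler('z',np.radians(16.4)).as_matrix()[:2,:2];o=np.array([.581,.131])
s=snap("side")
m=bot.cut_out("side","rack")[0]["pixels"];p,_=cloud(s,m);l=np.c_[(p[:,:2]-o)@M,p[:,2]]*1000
top=np.percentile(l[:,2],99);u=top-132;print("underside",u)
b=l[(l[:,2]>u+5)&(l[:,2]<u+60)];print("body x",np.percentile(b[:,0],[1,3,50,97,99]).round(1),"y",np.percentile(b[:,1],[5,25,50,75,95]).round(1))
f=b[b[:,1]>np.percentile(b[:,1],50)-3];print("face slope deg",np.degrees(np.polyfit(f[:,0],f[:,1],1)[0]), f[:,1].mean())
h=l[(l[:,2]>u+112)];print("bar x",np.percentile(h[:,0],[1,99]).round(1),"y",np.percentile(h[:,1],[3,50,97]).round(1),len(h))
for t in("jaw_face","fence_face","tension_knob"):
    for r in bot.cut_out("side",t)[:1]:
        p,_=cloud(s,r["pixels"]);q=np.c_[(p[:,:2]-o)@M,p[:,2]]*1000;print(t,round(r["score"],2),len(q),np.percentile(q,[2,50,98],axis=0).round(1).tolist())
h,w=s["z_map"].shape
V,U=np.nonzero((s["img"].max(2)<40)&(s["z_map"]>0));p=world(s,np.c_[U,V]);q=np.c_[(p[:,:2]-o)@M,p[:,2]]*1000
k=q[(abs(q[:,2]-47)<7)&(abs(q[:,0])<110)&(q[:,1]>-170)&(q[:,1]<-20)];print("pad",len(k),np.percentile(k,[1,3,97,99],axis=0).round(1).tolist())
E
python3 rel.py
```

```text
underside 126.30679490758712
body x [-54.9 -52.1  -1.6  51.   53.2] y [-90.3 -70.8 -65.5 -62.2 -58.6]
face slope deg -0.003536486179661979 -63.25669476258849
bar x [-56.1  50. ] y [-95.4 -86.1 -82.6] 198
jaw_face 0.78 437 [[-46.0, -99.3, 45.7], [3.0, -38.7, 71.8], [47.6, -5.9, 88.4]]
fence_face 0.76 267 [[-57.8, -137.8, 45.6], [15.4, -131.6, 63.8], [63.7, -59.9, 128.3]]
tension_knob 0.82 318 [[-71.9, 90.1, 82.3], [-48.9, 105.0, 100.3], [-29.5, 119.5, 122.3]]
pad 494 [[-72.6, -141.5, 42.6], [-71.5, -137.6, 43.0], [70.3, -34.7, 48.3], [71.5, -33.2, 48.8]]
```

```bash
python3 -m creep '[[0,0.01,-0.1,0,0,0,1],[0,0.01,-0.2,0,0,0,1],[0,0.01,-0.2,0,0,0,1],[0,0.01,-0.2,0,0,0,1]]'; python3 rel.py; python3 -m creep '[[0,0,-0.06,0,0,0,1],[0,0,-0.12,0,0,0,1],[0,0,-0.18,0,0,0,1],[0,0,-0.24,0,0,0,1],[0,0,-0.28,0,0,0,1],[0,0,-0.28,0,0,0,1]]';python3 rel.py
```

```text
time_s: 12.85
eef_pos: [0.6075, 0.0441, 0.1678]
orientation: [0.99, 0.144, -0.0, 0.0]
ft_force: [-0.2, 0.6, -3.4]
grip_width: 0.0124
finger_force: 68.6
underside 96.47262989316926
body x [-54.4 -51.7  -0.5  52.3  54.3] y [-87.7 -68.9 -64.  -60.6 -57. ]
face slope deg -0.1690314448765709 -61.76919606095722
bar x [-55.3  51.4] y [-93.2 -84.1 -77.1] 201
jaw_face 0.71 406 [[-48.2, -48.0, 52.6], [-0.8, -38.7, 73.5], [47.1, -17.4, 88.2]]
fence_face 0.47 312 [[-71.5, 88.2, 82.9], [-48.8, 104.3, 101.6], [-29.5, 120.3, 122.5]]
tension_knob 0.79 290 [[-71.1, 89.5, 86.4], [-48.7, 103.9, 102.9], [-29.5, 119.4, 122.5]]
pad 382 [[-72.9, -142.1, 42.0], [-71.9, -132.8, 42.7], [70.8, -33.8, 48.3], [71.6, -32.9, 49.0]]
time_s: 13.85
eef_pos: [0.607, 0.0441, 0.1254]
orientation: [0.99, 0.144, -0.001, 0.0]
ft_force: [0.3, 0.0, -3.1]
grip_width: 0.0128
finger_force: 68.6
underside -13.260519631074274
body x [-107.4 -103.9   17.7  114.2  116.6] y [-158.7  -78.7  -22.1  167.1  170.8]
face slope deg -5.772723172746921 101.1181340818145
bar x [-71.6  86. ] y [ 89.5 101.7 262.2] 179
jaw_face 0.69 447 [[-46.7, -56.9, 45.5], [4.7, -38.8, 72.2], [50.3, -8.9, 88.2]]
tension_knob 0.66 316 [[-71.5, 89.5, 81.1], [-48.9, 105.0, 99.5], [-29.6, 119.7, 121.7]]
pad 259 [[-73.1, -144.1, 42.4], [-72.3, -136.8, 43.1], [71.3, -33.4, 48.1], [71.9, -31.1, 48.7]]
```

```bash
python3 -m creep '[[0,0,-0.02,0,0,0,1],[0,0,-0.035,0,0,0,1],[0,0,-0.035,0,0,0,1]]'; python3 -m creep '[[0,0,-0.007,0,0,0,1],[0,0,-0.014,0,0,0,1],[0,0,-0.014,0,0,0,1]]'
```

```text
time_s: 14.48
eef_pos: [0.6071, 0.0441, 0.1205]
orientation: [0.99, 0.144, -0.0, 0.0]
ft_force: [0.4, 0.6, -3.5]
grip_width: 0.0124
finger_force: 68.6
time_s: 14.85
eef_pos: [0.6073, 0.0441, 0.1186]
orientation: [0.99, 0.144, -0.0, 0.0]
ft_force: [0.6, -0.2, -3.6]
grip_width: 0.0131
finger_force: 68.6
```

```bash
python3 -m creep '[[0,0,-0.007,0,0,0,1],[0,0,-0.014,0,0,0,1],[0,0,-0.014,0,0,0,1]]'; python3 -m creep '[[0,0,-0.007,0,0,0,1],[0,0,-0.007,0,0,0,1]]'
```

```text
time_s: 15.22
eef_pos: [0.6076, 0.0443, 0.1178]
orientation: [0.99, 0.144, 0.0, -0.0]
ft_force: [-3.4, 0.3, 4.9]
grip_width: 0.0129
finger_force: 70.0
time_s: 15.48
eef_pos: [0.6076, 0.0443, 0.1178]
orientation: [0.99, 0.144, 0.001, 0.0]
ft_force: [-5.7, 0.1, 12.3]
grip_width: 0.0126
finger_force: 71.0
```

Landed on the pad. Relax to near-zero force, release, and rise.

```bash
python3 -m creep '[[0,0,0.01,0,0,0,1],[0,0,0.01,0,0,0,0.4],[0,0,0.01,0,0,0,0],[0,0,0.01,0,0,0,-0.5],[0,0,0.01,0,0,0,-0.5],[0,0,0.01,0,0,0,-0.5],[0,0,0.15,0,0,0,-0.5],[0,0,0.3,0,0,0,-0.5],[0,0,0.5,0,0,0,-0.5],[0,0,0.65,0,0,0,-0.5],[0,0,0.65,0,0,0,-0.5]]'; python3 rel.py
python3 - <<'E'
from h import *
cv2.imwrite("pics/p2.png",cv2.resize(snap("side")["img"][150:290,230:370],(600,600),interpolation=cv2.INTER_CUBIC)[:,:,::-1])
E
```

```text
time_s: 16.85
eef_pos: [0.6088, 0.0442, 0.2147]
orientation: [0.99, 0.144, 0.002, 0.0]
ft_force: [-0.1, -0.4, -0.6]
grip_width: 0.064
finger_force: 0.0
underside -43.6501304888926Traceback (most recent call last):
  File "rel.py", line 6, in <module>
    b=l[(l[:,2]>u+5)&(l[:,2]<u+60)];print("body x",np.percentile(b[:,0],[1,3,50,97,99]).round(1),"y",np.percentile(b[:,1],[5,25,50,75,95]).round(1))
                                                   ~~~~~~~~~~~~~^^^^^^^^^^^^^^^^^^^^^^^
    return _quantile_unchecked(
        a, q, axis, out, overwrite_input, method, keepdims, weights)
    return _ureduce(a,
                    func=_quantile_ureduce_func,
    ...<5 lines>...
                    overwrite_input=overwrite_input,
                    method=method)
    r = func(a, **kwargs)
    result = _quantile(arr,
                       quantiles=q,
    ...<2 lines>...
                       out=out,
                       weights=wgt)
    slices_having_nans = np.isnan(arr[-1, ...])
                                  ~~~^^^^^^^^^
IndexError: index -1 is out of bounds for axis 0 with size 0
```

View pics/p2.png

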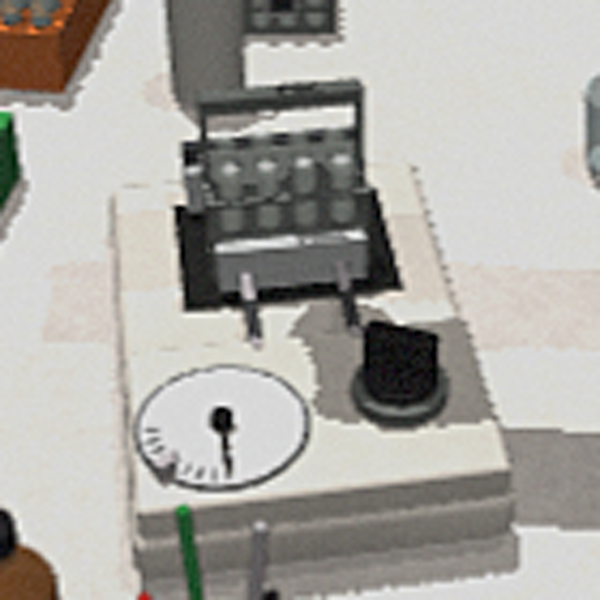

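```bash
python3 -m creep '[[-0.1,0.15,0.05,0,0,0,-0.5],[-0.2,0.3,0.05,0,0,0,-0.5],[-0.3,0.45,0.05,0,0,0,-0.5],[-0.4,0.6,0.05,0,0,0,-0.5],[-0.5,0.75,0.05,0,0,0,-0.5],[-0.6,0.9,0.05,0,0,0,-0.5],[-0.65,1,0.05,0,0,0,-0.5],[-0.65,1,0.05,0,0,0,-0.5]]'
cat > dial.py <<'E'
from h import *
M=R.from_euler('z',np.radians(16.4)).as_matrix()[:2,:2];o=np.array([.581,.131])
print(bot.read_state()["joints"].round(3))
for n in("top","side"):
    s=snap(n);dc=np.array([.06,.105])
    g=cv2.cvtColor(s["img"],cv2.COLOR_RGB2GRAY).astype(np.float32)
    # refine dial centre: polar unwrap of the dial in shaker angles
    th=np.radians(np.arange(-20,130,3));
    def px(r,a,z,c): 
        q=np.c_[c[0]+r*np.sin(a),c[1]+r*np.cos(a)]@M.T+o; return proj(s,np.c_[q,np.full(len(q),z)])[0]
    def samp(r,z): 
        u=px(r,th,z,dc).astype(np.float32); return cv2.remap(g,u[:,0][None],u[:,1][None],cv2.INTER_LINEAR)[0]
    inn=np.mean([samp(r,.077) for r in(.025,.03,.035)],0);out=np.mean([samp(r,.083) for r in(.042,.045,.048,.052)],0)
    print(n,"needle deg",np.degrees(th[inn.argmin()]));print(" mark",list(zip(np.degrees(th).round().astype(int).tolist(),out.round().astype(int).tolist())))
    for t in("pointer","set_mark","mark_tip","pointer_tip","tension_knob"):
        for r in bot.cut_out(n,t)[:1]:
            p,_=cloud(s,r["pixels"]); q=np.r_[(np.median(p[:,:2],0)-o)@M,np.median(p[:,2])]*1000
            e=np.array(r["uv"]);w=(world(s,e,.08)[0,:2]-o)@M*1000-[60,105]
            print(" ",t,round(r["score"],2),e,q.round(1),"deg@.08",np.degrees(np.arctan2(*w)).round(1),np.hypot(*w).round(1))
            if t=="tension_knob":
                k=p[p[:,2]>.108]; c,wh,a=rect(k[:,:2]);print("   bar",len(k),c,wh,np.degrees(a))
E
python3 dial.py
```

```text
time_s: 18.0
eef_pos: [0.5093, 0.1952, 0.22]
orientation: [0.989, 0.145, -0.001, -0.0]
ft_force: [0.5, -0.7, -0.5]
grip_width: 0.0639
finger_force: 0.0
[-0.39   0.548 -0.098  1.777  0.069  0.821 -1.799]
top needle deg 127.00000000000001
 mark [(-20, 49), (-17, 50), (-14, 49), (-11, 49), (-8, 49), (-5, 49), (-2, 49), (1, 49), (4, 49), (7, 48), (10, 49), (13, 50), (16, 49), (19, 49), (22, 49), (25, 49), (28, 49), (31, 49), (34, 49), (37, 49), (40, 50), (43, 49), (46, 50), (49, 50), (52, 49), (55, 49), (58, 49), (61, 48), (64, 48), (67, 48), (70, 47), (73, 47), (76, 47), (79, 46), (82, 45), (85, 44), (88, 43), (91, 43), (94, 42), (97, 42), (100, 42), (103, 41), (106, 43), (109, 50), (112, 56), (115, 60), (118, 61), (121, 60), (124, 58), (127, 58)]
side needle deg -5.0
 mark [(-20, 220), (-17, 220), (-14, 221), (-11, 223), (-8, 188), (-5, 83), (-2, 110), (1, 203), (4, 214), (7, 211), (10, 224), (13, 204), (16, 205), (19, 219), (22, 203), (25, 210), (28, 217), (31, 185), (34, 155), (37, 169), (40, 192), (43, 206), (46, 208), (49, 181), (52, 179), (55, 207), (58, 183), (61, 153), (64, 173), (67, 200), (70, 175), (73, 165), (76, 186), (79, 189), (82, 187), (85, 185), (88, 180), (91, 177), (94, 177), (97, 178), (100, 184), (103, 188), (106, 190), (109, 194), (112, 198), (115, 203), (118, 205), (121, 204), (124, 205), (127, 207)]
  pointer_tip 0.4 [281.1 247.7] [ 54.7 112.   77.2] deg@.08 -12.8 8.5
  tension_knob 0.81 [323.8 236.2] [-48.9 103.  101.9] deg@.08 -98.7 117.7
   bar 119 [0.50396925 0.21057749] [0.015443488024175167, 0.04461674764752388] -10.955746
```

```bash
python3 -m creep '[[-0.015,0.085,0,0,0,-0.1,-0.5],[-0.015,0.085,-0.1,0,0,-0.2,-0.5],[-0.015,0.085,-0.2,0,0,-0.305,-0.5],[-0.015,0.085,-0.4,0,0,-0.305,-0.5],[-0.015,0.085,-0.6,0,0,-0.305,-0.5],[-0.015,0.085,-0.75,0,0,-0.305,-0.5],[-0.015,0.085,-0.75,0,0,-0.305,-0.5],[-0.015,0.085,-0.75,0,0,-0.305,-0.5]]'
python3 - <<'E'
from h import *
st=bot.read_state();T=st["eef_pos"];Rm=R.from_quat(st["orientation"]).as_matrix()
s=snap("side");im=s["img"][160:280,250:400]
m=np.zeros((400,640),bool);m[150:270,280:380]=1
p,_=cloud(s,m);l=(p-T)@Rm
k=l[(np.abs(l)<[.03,.06,.15]).all(1)&(p[:,2]>.13)]
for lo in np.arange(-.10,.02,.01):
    b=k[(k[:,2]>lo)&(k[:,2]<=lo+.01)]
    if len(b)>2: print(round(lo,3),len(b),np.percentile(b[:,:2],[3,50,97],axis=0).round(3).tolist())
kn=l[(p[:,2]<.125)&(p[:,2]>.105)&(np.linalg.norm(l[:,:2],axis=1)<.04)];print("knob in tool",len(kn),rect(kn[:,:2]))
cv2.imwrite("pics/k1.png",cv2.resize(im,(750,600),interpolation=cv2.INTER_CUBIC)[:,:,::-1])
E
```

```text
time_s: 19.6
eef_pos: [0.5083, 0.2071, 0.1088]
orientation: [0.996, -0.095, 0.001, -0.0]
ft_force: [0.4, -0.4, -0.7]
grip_width: 0.0639
finger_force: 0.0
-0.1 38 [[-0.014, -0.058], [-0.012, -0.042], [0.005, 0.059]]
-0.09 19 [[-0.014, -0.044], [-0.011, 0.033], [-0.004, 0.04]]
-0.08 33 [[-0.012, -0.047], [-0.006, -0.038], [0.003, 0.035]]
-0.07 41 [[-0.012, -0.048], [-0.006, -0.039], [0.009, 0.033]]
-0.06 44 [[-0.012, -0.046], [-0.005, -0.039], [0.009, 0.035]]
-0.05 27 [[-0.012, -0.044], [-0.002, 0.031], [0.007, 0.035]]
knob in tool 121 (array([-0.00497191, -0.00167173]), [0.017866531386971474, 0.0448707677423954], np.float32(0.05146559))
```

View pics/k1.png

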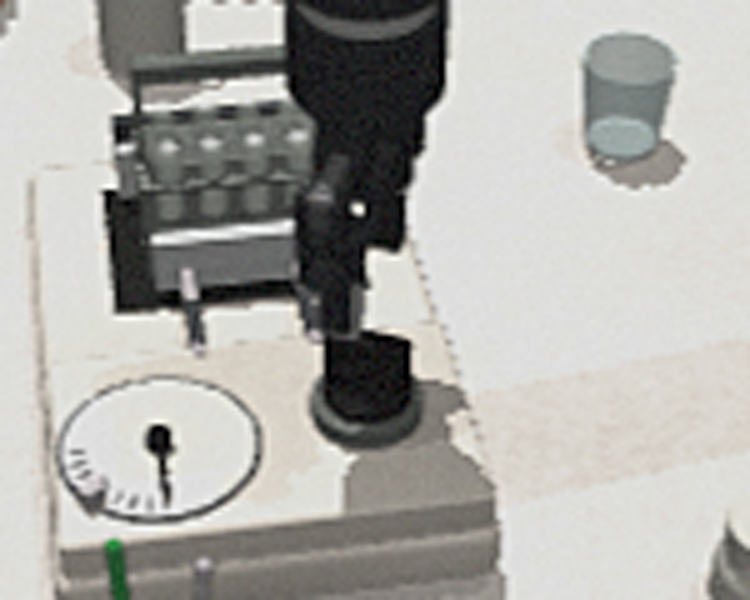

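```bash
python3 -m creep '[[-0.025,-0.02,-0.1,0,0,0,-0.5],[-0.025,-0.02,-0.2,0,0,0,-0.5],[-0.025,-0.02,-0.28,0,0,0,-0.5],[-0.025,-0.02,-0.33,0,0,0,-0.5],[-0.025,-0.02,-0.33,0,0,0,-0.5]]'; python3 -m creep '[[0,0,0,0,0,0,0],[0,0,0,0,0,0,0.5],[0,0,0,0,0,0,1],[0,0,0,0,0,0,1],[0,0,0,0,0,0,1],[0,0,0,0,0,0,1]]' 60; python3 -c "
from h import *
s=bot.read_state();print(s['wrist_torque'])"
```

```text
time_s: 20.27
eef_pos: [0.5037, 0.2038, 0.058]
orientation: [0.996, -0.095, -0.0, 0.0]
ft_force: [0.7, 0.2, -1.0]
grip_width: 0.0638
finger_force: 0.0
time_s: 21.02
eef_pos: [0.5052, 0.2085, 0.0594]
orientation: [0.996, -0.093, 0.002, -0.003]
ft_force: [0.3, 7.8, 0.8]
grip_width: 0.0129
finger_force: 59.6
[ 1.39291182 -0.03694986 -0.11340301]
```

```bash
python3 -m creep '[[0,0.03,0,0,0,-0.05,1],[0,0.03,0,0,0,-0.12,1],[0,0.03,0,0,0,-0.2,1],[0,0.03,0,0,0,-0.3,1],[0,0.03,0,0,0,-0.3,1]]' 80; python3 -c "
from h import *
s=bot.read_state();print(s['wrist_torque'],np.degrees(R.from_quat(s['orientation']).as_euler('ZYX')))"
```

```text
time_s: 21.65
eef_pos: [0.5052, 0.2086, 0.0594]
orientation: [0.946, -0.324, 0.001, -0.001]
ft_force: [0.8, -0.7, 4.9]
grip_width: 0.0125
finger_force: 81.9
[-0.1482195  -0.1006708  -0.12754721] [-3.78514583e+01 -1.05757906e-01 -1.79890215e+02]
```

```bash
python3 -m creep '[[0,0,0,0,0,-0.1,1],[0,0,0,0,0,-0.2,1],[0,0,0,0,0,-0.3,1],[0,0,0,0,0,-0.4,1],[0,0,0,0,0,-0.5,1],[0,0,0,0,0,-0.6,1],[0,0,0,0,0,-0.7,1],[0,0,0,0,0,-0.8,1],[0,0,0,0,0,-0.85,1],[0,0,0,0,0,-0.85,1],[0,0,0,0,0,-0.85,1]]'
cat > d2.py <<'E'
from h import *
import sys
st=bot.read_state();print("ft",st["ft_force"].round(1),"yaw",np.degrees(R.from_quat(st['orientation']).as_euler('ZYX')[0]).round(1),"j7",st["joints"][6].round(2),"trq",st["wrist_torque"].round(2))
M=R.from_euler('z',np.radians(16.4)).as_matrix()[:2,:2];o=np.array([.581,.131])
for n in sys.argv[2:]:
    s=snap(n);g=cv2.cvtColor(s["img"],cv2.COLOR_RGB2GRAY).astype(np.float32)
    def gg(r,a,z,c):
        q=np.c_[c[0]+r*np.sin(a),c[1]+r*np.cos(a)]@M.T+o; u=proj(s,np.c_[q,np.full(len(q),z)])[0].astype(np.float32)
        return cv2.remap(g,u[:,0][None],u[:,1][None],cv2.INTER_CUBIC)[0]
    # dial centre: darkest r=5 disc at z .077
    best=min(((np.mean([gg(r,np.linspace(0,6.28,24),.077,(.06+x/1e3,.105+y/1e3)).mean() for r in(0,.002,.004)]),x,y) for x in np.arange(-6,6.1,.5) for y in np.arange(-6,6.1,.5)))
    c=(.06+best[1]/1e3,.105+best[2]/1e3);th=np.radians(np.arange(-15,115,1.))
    inn=np.mean([gg(r,th,.077,c) for r in(.02,.025,.03,.035)],0)
    out=np.mean([gg(r,th,.083,c) for r in(.043,.046,.049,.052)],0)
    w=np.clip(inn.max()*.85-inn,0,None);i=inn.argmin();k=slice(max(i-8,0),i+9)
    print(n,"hub off",best,"needle",np.degrees((w[k]*th[k]).sum()/w[k].sum()).round(1))
    print("  mark z.083",[(int(round(np.degrees(t))),int(v)) for t,v in zip(th[30:110:2],out[30:110:2])])
s=snap("side");cv2.imwrite(sys.argv[1],cv2.resize(s["img"][225:275,250:315],(780,600),interpolation=cv2.INTER_CUBIC)[:,:,::-1])
E
python3 d2.py pics/d1.png side top
```

```text
time_s: 23.02
eef_pos: [0.4807, 0.0689, 0.1014]
orientation: [-0.58, 0.815, 0.019, -0.002]
ft_force: [-0.8, 0.6, -0.5]
grip_width: 0.0002
finger_force: 0.0
ft [-0.8  0.6 -0.5] yaw -109.1 j7 -2.65 trq [ 0.01 -0.    0.  ]
side hub off (np.float32(19.169037), np.float64(-5.0), np.float64(6.0)) needle 4.6
  mark z.083 [(15, 210), (17, 231), (19, 204), (21, 163), (23, 169), (25, 211), (27, 230), (29, 202), (31, 179), (33, 196), (35, 221), (37, 211), (39, 174), (41, 134), (43, 131), (45, 156), (47, 180), (49, 193), (51, 200), (53, 213), (55, 217), (57, 200), (59, 166), (61, 164), (63, 203), (65, 222), (67, 198), (69, 163), (71, 163), (73, 194), (75, 221), (77, 211), (79, 176), (81, 160), (83, 176), (85, 199), (87, 206), (89, 206), (91, 206), (93, 203)]
top hub off (np.float32(24.687363), np.float64(-3.5), np.float64(2.0)) needle -0.8
  mark z.083 [(15, 160), (17, 157), (19, 155), (21, 153), (23, 154), (25, 156), (27, 157), (29, 157), (31, 153), (33, 144), (35, 132), (37, 120), (39, 116), (41, 122), (43, 135), (45, 149), (47, 157), (49, 159), (51, 155), (53, 151), (55, 150), (57, 153), (59, 157), (61, 160), (63, 162), (65, 159), (67, 155), (69, 153), (71, 151), (73, 153), (75, 154), (77, 152), (79, 145), (81, 140), (83, 143), (85, 153), (87, 158), (89, 158), (91, 153), (93, 148)]
```

```bash
python3 -m creep '[[0,0,0.2,0,0,0,-0.5],[0,0,0.4,0,0,0,-0.5],[0,0,0.6,0,0,0,-0.5],[0,0,0.8,0,0,0,-0.5],[0,0,1,0,0,0,-0.5],[0,0,1,0,0,0,-0.5]]'
cat > chk.py <<'E'
from h import *
M=R.from_euler('z',np.radians(16.4)).as_matrix()[:2,:2];o=np.array([.581,.131])
st=bot.read_state();print("yaw",np.degrees(R.from_quat(st['orientation']).as_euler('ZYX')).round(1),"j",st["joints"].round(2),st["eef_pos"].round(4))
for n in("side","top"):
    s=snap(n)
    v,u=np.nonzero(s["z_map"]>0);p=world(s,np.c_[u,v]);q=np.c_[(p[:,:2]-o)@M,p[:,2]]*1000
    def box(x0,x1,y0,y1,z0,z1): return q[(q[:,0]>x0)&(q[:,0]<x1)&(q[:,1]>y0)&(q[:,1]<y1)&(q[:,2]>z0)&(q[:,2]<z1)]
    k=box(-85,-15,60,130,108,126)
    if len(k)>20: c,wh,a=rect(k[:,:2]);print(n,"knob",len(k),"shaker",c.round(1),np.round(wh,1),"k=",-np.degrees(a).round(1),"world",(M@(c/1000)+o).round(4))
    k=box(-80,80,-135,-50,160,186)
    if len(k)>20: c,wh,a=rect(trim(k[:,:2]/1000)*1000);print(n,"handle",len(k),c.round(1),np.round(wh,1),np.degrees(a).round(1),"z",np.percentile(k[:,2],[50,97]).round(1))
    k=box(-60,60,-80,-15,75,88.5)
    b=box(-53,53,-90,-15,70,84);print(n,"jaw-side pts y",np.percentile(b[:,1],[5,25,50,75,95]).round(1),len(b))
    f=box(-60,60,-165,-125,84,94);print(n,"fence top y",np.percentile(f[:,1],[5,50,95]).round(1) if len(f) else None,len(f))
E
python3 chk.py; python3 d2.py /tmp/x.png side top | grep -v mark
```

```text
time_s: 23.92
eef_pos: [0.4821, 0.0706, 0.2516]
orientation: [-0.581, 0.813, 0.018, -0.001]
ft_force: [-0.4, 0.1, -0.9]
grip_width: 0.0642
finger_force: 0.0
yaw [-108.9    1.1  178.3] j [-0.89  0.84  1.39  1.91 -0.9   1.25 -2.65] [0.4821 0.0706 0.2516]
side knob 89 shaker [-50.6  99.6] [14.5 48.6] k= -64.2 world [0.5043 0.2123]
side handle 234 [  0.3 -94.3] [ 17.6 108.7] -0.7 z [174.9 179.1]
side jaw-side pts y [-83.9 -65.1 -53.9 -52.3 -36.3] 205
side fence top y [-134.4 -133.  -128. ] 3
ft [ 0.1 -0.8 -0.6] yaw -109.0 j7 -2.65 trq [-0.05 -0.03 -0.02]
side hub off (np.float32(21.664236), np.float64(-3.0), np.float64(-2.5)) needle 0.2
top hub off (np.float32(37.987137), np.float64(-2.5), np.float64(1.5)) needle -3.7Traceback (most recent call last):
  File "chk.py", line 13, in <module>
    b=box(-53,53,-90,-15,70,84);print(n,"jaw-side pts y",np.percentile(b[:,1],[5,25,50,75,95]).round(1),len(b))
                                                         ~~~~~~~~~~~~~^^^^^^^^^^^^^^^^^^^^^^^^
    return _quantile_unchecked(
        a, q, axis, out, overwrite_input, method, keepdims, weights)
    return _ureduce(a,
                    func=_quantile_ureduce_func,
    ...<5 lines>...
                    overwrite_input=overwrite_input,
                    method=method)
    r = func(a, **kwargs)
    result = _quantile(arr,
                       quantiles=q,
    ...<2 lines>...
                       out=out,
                       weights=wgt)
    slices_having_nans = np.isnan(arr[-1, ...])
                                  ~~~^^^^^^^^^
IndexError: index -1 is out of bounds for axis 0 with size 0
```

```bash
python3 -m creep '[[0,0.05,0,0,0,0.1,-0.5],[0,0.1,0,0,0,0.2,-0.5],[0,0.15,0,0,0,0.3,-0.5],[0,0.2,0,0,0,0.4,-0.5],[0,0.25,0,0,0,0.5,-0.5],[0,0.3,0,0,0,0.6,-0.5],[0,0.35,0,0,0,0.7,-0.5],[0,0.4,0,0,0,0.8,-0.5],[0,0.45,0,0,0,0.9,-0.5],[0,0.45,0,0,0,1,-0.5],[0,0.45,0,0,0,1,-0.5]]'; python3 -c "
from h import *
st=bot.read_state();print('yaw',np.degrees(R.from_quat(st['orientation']).as_euler('ZYX')).round(1),'j',st['joints'].round(2))"
```

```text
time_s: 25.55
eef_pos: [0.4804, 0.1379, 0.2505]
orientation: [0.986, -0.166, -0.013, 0.014]
ft_force: [0.2, 0.2, -0.7]
grip_width: 0.0642
finger_force: 0.0
yaw [-19.1   1.2 178.2] j [-0.94  0.65  0.98  1.86 -0.6   1.01 -1.6 ]
```

```bash
python3 -m creep '[[0.05,0.1,0,0,0,0.1,-0.5],[0.1,0.2,0,0,0,0.2,-0.5],[0.16,0.3,0,0,0,0.3,-0.5],[0.16,0.4,0,0,0,0.4,-0.5],[0.16,0.47,0,0,0,0.5,-0.5],[0.16,0.47,0,0,0,0.6,-0.5],[0.16,0.47,0,0,0,0.7,-0.5],[0.16,0.47,0,0,0,0.8,-0.5],[0.16,0.47,0,0,0,0.9,-0.5],[0.16,0.47,0,0,0,1,-0.5],[0.16,0.47,0,0,0,1,-0.5],[0.16,0.47,0,0,0,1,-0.5]]'; python3 -c "
from h import *
st=bot.read_state();r=R.from_quat(st['orientation']);print('j',st['joints'].round(2));
for y in (76,78,80):
  w=R.from_euler('ZYX',[y,0,180],degrees=True);print(y,((w*r.inv()).as_rotvec()/(np.pi/2)).round(3))"; sed -i 's/^    b=box/    b=np.vstack([box(-53,53,-90,-15,70,84),[[0,0,0]]]);0 and box/;s/70,84);print(n,"jaw/70,84);print(n,"jaw/' chk.py; python3 chk.py
```

```text
time_s: 27.05
eef_pos: [0.5048, 0.2078, 0.2506]
orientation: [0.816, 0.578, 0.001, 0.019]
ft_force: [-0.1, 0.2, -0.4]
grip_width: 0.0639
finger_force: 0.0
j [-0.81  0.55  0.51  1.77 -0.29  0.89 -0.52]
76 [0.018 0.016 0.059]
78 [0.017 0.016 0.081]
80 [0.017 0.017 0.103]
yaw [ 70.7   1.1 178.2] j [-0.81  0.55  0.51  1.77 -0.29  0.89 -0.52] [0.5048 0.2078 0.2506]
side knob 93 shaker [-51.2  97.9] [14.  47.4] k= -64.3 world [0.5042 0.2105]
side handle 227 [  0.5 -95. ] [ 17.9 108.9] 1.5 z [174.2 179.7]
side jaw-side pts y [-86.  -65.  -54.1 -51.8 -35.9] 205
side fence top y [-136.2 -135.7 -131.2] 3
top knob 118 shaker [-54.1  95.9] [14.1 45.8] k= -67.1 world [0.502  0.2077]
top handle 285 [ -3.  -97.1] [ 14.2 110.7] 0.4 z [177.9 182.2]
top jaw-side pts y [-65.3 -55.  -44.6 -29.7 -17. ] 88
top fence top y [-140.3 -136.  -131.6] 162
```

```bash
python3 -m creep '[[0,0,-0.2,0.017,0.017,0.06,-0.5],[0,0,-0.4,0.017,0.017,0.12,-0.5],[0,0,-0.6,0.017,0.017,0.12,-0.5],[0,0,-0.8,0.017,0.017,0.12,-0.5],[0,0,-0.85,0.017,0.017,0.12,-0.5],[0,0,-0.85,0.017,0.017,0.12,-0.5]]'; python3 -c "
from h import *
st=bot.read_state();r=R.from_quat(st['orientation']);print('j',st['joints'].round(2));
for y in (81.5,):
  w=R.from_euler('ZYX',[y,0,180],degrees=True);print(y,((w*r.inv()).as_rotvec()/(np.pi/2)).round(3))
print((np.array([.5052,.2085,.0594])-st['eef_pos'])/.15)"
```

```text
time_s: 27.9
eef_pos: [0.5051, 0.208, 0.1234]
orientation: [0.756, 0.654, 0.0, 0.0]
ft_force: [-0.7, 0.3, 0.6]
grip_width: 0.064
finger_force: 0.0
j [-0.66  0.71  0.32  1.89 -0.37  0.6  -0.25]
81.5 [-0.     0.    -0.002]
[ 3.55725793e-04  3.48553880e-03 -4.26982494e-01]
```

```bash
python3 -m creep '[[0,0,-0.15,0,0,0,-0.5],[0,0,-0.3,0,0,0,-0.5],[0,0,-0.42,0,0,0,-0.5],[0,0,-0.42,0,0,0,-0.5],[0,0,-0.42,0,0,0,0],[0,0,-0.42,0,0,0,0.5],[0,0,-0.42,0,0,0,1],[0,0,-0.42,0,0,0,1],[0,0,-0.42,0,0,0,1],[0,0,-0.42,0,0,0,1]]' 80; python3 -c "
from h import *
st=bot.read_state();print(st['wrist_torque'],st['joints'].round(2))"
```

```text
time_s: 29.15
eef_pos: [0.5054, 0.2083, 0.0614]
orientation: [0.756, 0.654, 0.001, 0.0]
ft_force: [-1.6, 0.4, 6.1]
grip_width: 0.0127
finger_force: 78.0
[-0.00530297  0.17148651  0.02392239] [-0.62  0.81  0.25  1.93 -0.42  0.46 -0.21]
```

```bash
python3 -m creep '[[0,0,0,0,0,-0.08,1],[0,0,0,0,0,-0.16,1],[0,0,0,0,0,-0.24,1],[0,0,0,0,0,-0.32,1],[0,0,0,0,0,-0.4,1],[0,0,0,0,0,-0.4,1],[0,0,0,0,0,-0.4,1]]'; python3 d2.py pics/d2.png side top;python3 chk.py
```

```text
time_s: 30.02
eef_pos: [0.5053, 0.2083, 0.0614]
orientation: [0.922, 0.388, 0.001, -0.0]
ft_force: [-0.4, 0.1, 5.2]
grip_width: 0.0123
finger_force: 78.2
ft [-0.4  0.1  5.2] yaw 45.7 j7 -0.61 trq [-0.01  0.25 -0.11]
side hub off (np.float32(18.979963), np.float64(-3.0), np.float64(-2.5)) needle 19.4
  mark z.083 [(15, 125), (17, 54), (19, 37), (21, 112), (23, 182), (25, 214), (27, 228), (29, 230), (31, 223), (33, 206), (35, 191), (37, 188), (39, 193), (41, 204), (43, 215), (45, 222), (47, 208), (49, 180), (51, 174), (53, 205), (55, 221), (57, 196), (59, 167), (61, 176), (63, 209), (65, 223), (67, 199), (69, 173), (71, 174), (73, 195), (75, 207), (77, 203), (79, 200), (81, 200), (83, 199), (85, 195), (87, 196), (89, 195), (91, 196), (93, 195)]
top hub off (np.float32(37.379917), np.float64(5.5), np.float64(-6.0)) needle -11.0
  mark z.083 [(15, 41), (17, 41), (19, 41), (21, 40), (23, 39), (25, 39), (27, 40), (29, 45), (31, 50), (33, 53), (35, 54), (37, 54), (39, 52), (41, 50), (43, 48), (45, 54), (47, 70), (49, 93), (51, 115), (53, 133), (55, 145), (57, 153), (59, 157), (61, 160), (63, 163), (65, 163), (67, 165), (69, 165), (71, 167), (73, 170), (75, 173), (77, 175), (79, 176), (81, 176), (83, 175), (85, 175), (87, 177), (89, 178), (91, 178), (93, 178)]
yaw [ 4.57e+01 -1.00e-01  1.80e+02] j [-0.71  0.83  0.41  1.93 -0.65  0.51 -0.61] [0.5053 0.2083 0.0614]
side knob 101 shaker [-43.9 104.3] [25.5 42. ] k= 45.0 world [0.5094 0.2187]
side handle 188 [   8.8 -101.8] [18.7 92. ] 1.4 z [175.2 179.1]
side jaw-side pts y [-84.9 -65.2 -60.3 -58.3 -38.8] 156
side fence top y [-141.5 -137.2 -134.8] 4
top knob 28 shaker [-71.1  94.4] [10.6 27.6] k= 79.3 world [0.4861 0.2015]
top handle 283 [  -2.8 -103.5] [ 14.2 110.3] 0.4 z [177.7 182.4]
top jaw-side pts y [-71.9 -65.9 -53.3 -36.5 -19.8] 112
top fence top y [-145.  -141.3 -137.4] 125
```

```bash
cat > mk.py <<'E'
from h import *
M=R.from_euler('z',np.radians(16.4)).as_matrix()[:2,:2];o=np.array([.581,.131])
S=[snap("side") for _ in range(6)];s=dict(S[0]);s["z_map"]=np.mean([x["z_map"] for x in S],0);s["img"]=np.mean([x["img"] for x in S],0)
hub=np.array([57,102.5])
v,u=np.mgrid[225:275,255:312];u,v=u.ravel(),v.ravel();p=world(s,np.c_[u,v]);q=np.c_[(p[:,:2]-o)@M,p[:,2]]*1000
d=q[:,:2]-hub;r=np.hypot(*d.T);a=np.degrees(np.arctan2(*d.T));g=s["img"][v,u].mean(1)
base=np.median(q[(r<50),2]);print("dial z",base)
for i in np.argsort(a):
    if 36<r[i]<60 and 15<a[i]<95 and q[i,2]>base+4: print(u[i],v[i],a[i].round(1),r[i].round(1),q[i,2].round(1),int(g[i]))
print("gray map cols 258..284");
G=s["img"].mean(2).astype(int)
for y in range(244,268): print(y,*["%3d"%G[y,x] for x in range(258,292)])
E
python3 mk.py
```

```text
dial z 70.74110353612761
278 256 16.7 38.2 77.7 112
277 258 18.3 44.4 76.7 106
277 257 19.4 41.3 77.0 55
277 256 20.7 38.0 77.0 4
276 258 20.9 45.9 77.9 44
276 257 22.6 42.0 77.2 30
271 258 35.8 49.0 76.6 182
271 257 35.8 48.5 79.6 164
270 259 35.9 53.3 77.0 81
270 258 36.1 52.7 79.8 71
269 259 36.7 56.4 79.4 72
270 257 36.8 51.4 81.8 167
269 260 36.9 56.5 75.9 79
269 258 37.4 55.1 81.4 109
268 260 38.0 59.1 77.7 84
270 256 38.1 49.6 83.2 162
268 259 38.2 58.4 80.5 99
268 258 39.0 57.0 82.4 175
268 230 39.2 46.1 166.2 216
271 256 39.3 44.5 78.2 167
269 257 39.5 52.3 81.4 198
271 255 39.9 43.6 80.7 199
267 259 40.6 59.2 79.9 97
267 260 40.7 59.5 76.6 81
269 256 41.3 50.1 82.2 206
268 257 41.6 53.8 81.6 205
267 258 41.9 57.4 81.1 204
270 255 41.9 45.5 81.5 184
266 258 43.5 59.2 81.7 173
266 260 43.9 59.6 74.8 86
268 256 43.9 51.2 81.8 203
266 259 43.9 59.2 77.9 72
266 257 45.0 57.3 82.7 210
267 256 45.9 52.9 82.0 211
268 255 46.9 48.4 81.4 221
265 228 52.5 45.1 166.1 222
261 230 53.2 56.6 166.7 222
gray map cols 258..284
244 193 151 194 230 211 145 185 232 225 224 223 223 223 223 224 2
[... 2594 characters left out ...]

263 218 195 139 172 221 224 223 225 231 216 168 212 231 171 119 106  89  75  65  88 120 141 141 138 109  78  75  69  80  99 146 152 195 239
264 218 195 146 184 222 224 223 223 225 228 230 229 229 233 237 226 206 176 123 126 121 115 110 117 124 124 128 145 181 227 238 235 232 229
265 215 192 141 180 222 224 223 222 223 223 224 223 222 225 226 228 230 234 236 239 240 239 239 239 239 239 239 238 235 231 229 226 223 220
266 215 191 147 186 219 224 223 221 223 223 223 224 225 226 225 225 228 227 227 228 228 229 228 228 224 222 218 214 210 202 196 191 181 174
267 218 200 172 202 218 225 225 225 224 224 225 226 227 223 199 195 224 221 215 209 205 202 195 189 179 172 162 151 143 126 113 113 107 105
```

```bash
cat > fit.py <<'E'
from h import *
from scipy.optimize import least_squares
M=R.from_euler('z',np.radians(16.4)).as_matrix()[:2,:2];o=np.array([.581,.131])
S=[snap("side") for _ in range(4)];s=dict(S[0]);g=np.mean([x["img"].mean(2) for x in S],0).astype(np.float32)
L=lambda uv,z:(world(s,uv,z)[:,:2]-o)@M*1000
def gg(r,a,z,c):
    q=np.c_[c[0]+r*np.sin(a),c[1]+r*np.cos(a)]@M.T/1000+o;u=proj(s,np.c_[q,np.full(len(q),z)])[0].astype(np.float32)
    return cv2.remap(g,u[:,0][None],u[:,1][None],cv2.INTER_LINEAR)[0]
a=np.radians(np.r_[-170:20:3,60:185:3])
b=min((gg(r,a,.0725,(60+x,105+y)).mean(),x,y,r) for x in np.arange(-6,6.1,.5) for y in np.arange(-6,6.1,.5) for r in(51,52,53))
c=np.array([60+b[1],105+b[2]]);print("ring centre",b)
h=min((np.mean([gg(r,np.linspace(0,6.28,20),.079,(60+x,105+y)).mean() for r in(.01,2,4)]),x,y) for x in np.arange(-7,7.1,.5) for y in np.arange(-7,7.1,.5));print("hub z79",h)
th=np.radians(np.arange(-12,110,.5))
for r in(15,20,25,30,35):
    i=gg(r,th,.077,c);w=np.clip(150-i,0,None);print("needle r",r,np.degrees((w*th).sum()/w.sum()).round(1))
top=np.array([(266,257),(266,258),(267,256),(267,257),(267,258),(268,255),(268,256),(268,257),(268,258),(269,255),(269,256),(269,257),(270,255),(270,256),(270,257)])
d=L(top,.083)-c;print("mark top ang",np.degrees(np.arctan2(*d.T)).round(0),"r",np.hypot(*d.T).round(0));m=d.mean(0);print(np.degrees(np.arctan2(*m)),np.hypot(*m))
E
python3 fit.py; nproc
```

```text
ring centre (np.float32(136.99294), np.float64(-2.5), np.float64(4.5), 51)
hub z79 (np.float32(21.851706), np.float64(-3.0), np.float64(7.0))
needle r 15 24.2
needle r 20 24.1
needle r 25 24.5
needle r 30 24.4
needle r 35 24.5
mark top ang [50. 47. 51. 48. 45. 52. 48. 46. 43. 49. 46. 43. 46. 43. 41.] r [52. 55. 48. 51. 53. 44. 47. 49. 52. 43. 45. 48. 41. 44. 47.]
46.505722805162456 47.913232697956076
4
```

```bash
python3 -m creep '[[0,0,0,0,0,-0.07,1],[0,0,0,0,0,-0.14,1],[0,0,0,0,0,-0.21,1],[0,0,0,0,0,-0.21,1],[0,0,0,0,0,-0.21,1]]'
cat >> fit.py <<'E'
G=g.astype(int)
for y in range(250,265): print(y,*["%3d"%G[y,x] for x in range(260,284)])
p=bot.read_state();print(p["wrist_torque"].round(2))
E
python3 fit.py
```

```text
time_s: 31.4
eef_pos: [0.5052, 0.2083, 0.0614]
orientation: [0.973, 0.232, 0.001, -0.0]
ft_force: [-1.3, 0.1, 6.8]
grip_width: 0.0123
finger_force: 78.3
ring centre (np.float32(136.60732), np.float64(-2.5), np.float64(4.5), 51)
hub z79 (np.float32(23.006453), np.float64(-3.0), np.float64(7.0))
needle r 15 45.7
needle r 20 44.3
needle r 25 44.0
needle r 30 43.6
needle r 35 43.4
mark top ang [50. 47. 51. 48. 45. 52. 48. 46. 43. 49. 46. 43. 46. 43. 41.] r [52. 55. 48. 51. 53. 44. 47. 49. 52. 43. 45. 48. 41. 44. 47.]
46.505722805162456 47.913232697956076
250 175 144 179 208 141 124 144 211 225 223 223 223 223 224 226 230 209 119  24  55  58  56  92  96
251 187 125 178 239 235 230 224 224 227 223 222 222 225 229 232 211 124   2  87 153 169 164 217 212
252 195 132 159 234 203 144 130 193 227 225 222 225 228 234 190  77   6  60 133 211 238 233 231 227
253 206 162 118 189 173 167 211 221 223 227 226 230 234 190  82   6  64 147 219 235 227 225 224 222
254 198 158  96 196 238 229 180 116 187 227 228 233 194  79   6  64 145 216 234 226 223 222 224 223
255 189 185 131 155 220 176 142 177 223 219
[... 276 characters left out ...]
 107  96 172 204 178 112  82 142 185 175 202 233 222 220 226 223 222 226 221 221
259 163 195 228 235 204  96  73  97  97  74  85 192 240 173 182 231 174 175 231 201 198 230 201 198
260 147 180 224 228 224 162  86  81  80  77 101 197 200 184 236 208 121 174 235 183 176 232 184 171
261 139 176 224 225 227 213 144  78  88  84 111 188 232 231 235 196 158 221 237 182 174 235 202 168
262 129 172 222 225 224 232 207 126 112 121 115  91  85 145 204 223 228 226 230 205 203 231 231 227
263 138 171 221 225 223 224 232 214 168 211 232 170 119 106  90  74  66  87 120 142 142 137 109  78
264 147 185 221 224 222 223 225 228 230 230 228 232 236 225 206 176 123 125 120 115 113 116 124 123
[ 0.    0.28 -0.1 ]
```

```bash
python3 -m creep '[[0,0,0,0,0,-0.03,1],[0,0,0,0,0,-0.03,1],[0,0,0,0,0,-0.03,1]]'; python3 fit.py | grep needle; python3 -m creep '[[0,0,0,0,0,0,0.5],[0,0,0,0,0,0,0],[0,0,0,0,0,0,-0.5],[0,0,0,0,0,0,-0.5],[0,0,0,0,0,0,-0.5],[0,0,0.1,0,0,0,-0.5],[0,0,0.25,0,0,0,-0.5],[0,0,0.45,0,0,0,-0.5],[0,0,0.7,0,0,0,-0.5],[0,0,0.9,0,0,0,-0.5],[0,0,1,0,0,0,-0.5],[0,0,1,0,0,0,-0.5]]'; python3 fit.py |grep -v 2..\ ; python3 chk.py
```

```text
time_s: 31.98
eef_pos: [0.5052, 0.2084, 0.0614]
orientation: [0.978, 0.209, 0.001, -0.0]
ft_force: [-1.8, 1.1, 5.7]
grip_width: 0.0121
finger_force: 78.3
needle r 15 45.8
needle r 20 44.9
needle r 25 45.6
needle r 30 46.1
needle r 35 46.4
time_s: 33.67
eef_pos: [0.5053, 0.2082, 0.2112]
orientation: [0.978, 0.209, 0.001, -0.0]
ft_force: [0.1, -0.3, -0.2]
grip_width: 0.0638
finger_force: 0.0
hub z79 (np.float32(23.12378), np.float64(-3.0), np.float64(7.0))
needle r 15 45.9
needle r 20 44.7
needle r 25 45.4
needle r 30 46.1
needle r 35 46.4
mark top ang [50. 47. 51. 48. 45. 52. 48. 46. 43. 49. 46. 43. 46. 43. 41.] r [52. 55. 48. 51. 53. 44. 47. 49. 52. 43. 45. 48. 41. 44. 47.]
46.505722805162456 47.913232697956076
[ 0.01 -0.01 -0.01]
yaw [2.41e+01 1.00e-01 1.80e+02] j [-0.9   0.67  0.74  1.81 -0.57  0.88 -1.04] [0.504  0.2079 0.2092]
side knob 122 shaker [-50.1  96.2] [18.4 44.8] k= -12.8 world [0.5058 0.2091]
side handle 225 [  -0.3 -104.4] [ 17.2 109.5] 2.0 z [174.9 179.5]
side jaw-side pts y [-84.  -66.4 -63.8 -61.9 -32.4] 198
side fence top y [-144.6 -142.9 -136. ] 5
top knob 108 shaker [-53.8  95.9] [13.8 45.9] k= -8.4 world [0.5024 0.2078]
top handle 283 [  -2.2 -107.2] [ 14.3 111.3] 0.3 z [177.9 182.4]
top jaw-side pts y [-75.8 -63.5 -52.9 -35.3 -18.1] 108
top fence top y [-148.7 -145.  -139.6] 116
```

```bash
python3 -c "
from workcell import bot
print(bot.sign_off())"
```

```text
the job is handed in; nothing more can be done
None
```

The rack is standing on the pad, clamped between jaw and fence. The dial pointer reads about 46° against a set mark I measured at about 46.5°, and the job is handed in with the gripper clear; the gripper slipped off the knob once mid-turn, and I did not re-check the bystanders afterwards.

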